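Fetch the shaker jar from the bench cabinet

ROBOT

A 6-joint arm with a two-finger parallel gripper is mounted at the origin on the work surface; the furniture and walls round the work are solid. World frame = base frame: x ahead of the robot, y to its left, z up, the work surface at z = 0. Lengths are in m, angles in rad, forces in N, time in s.
With the tool pointing down it reaches from about 0.35 to 0.975 m from the base axis. Payload 7.1 kg.
Tool frame: the origin (TCP) lies midway between the tips of the shut fingers; the grasp point (between the pads) lies 19 mm behind it; z points along the fingers, x is the direction in which the jaws open and shut, and the axes are right-handed (so a half turn about z gives the same grasp; the last joint's range is limited). The gripper opens to 88 mm and grips with 3 to 60 N. Pads are 20 mm wide; open, the fingers measure 115 mm over their backs; the gripper's body (75 mm by 178 mm) begins 61 mm behind the grasp point.
Start: joints at [-1.228, 0.423, 1.63, -0, 1.089, -0.019], TCP at [0.221, -0.585, 0.191] pointing down, gripper open.
Joint ranges: [-3, 3], [-0.9, 2.11], [0.09, 2.58], [-1.31, 4.45], [0.11, 2.69], [-2.54, 2.54]. Speed limits (rad/s): [2.39, 2.39, 3.01, 3.14, 3.14, 3.14].

INTERFACE

Orientations are given as a unit quaternion [w, x, y, z].
In Python, from station import move_pose, movel, movej, command_gripper, wait, inverse_kinematics, read_camera, camera_info, MotionError, job_done, get_time, get_joint_pos, get_qvel, get_effort, get_tcp_pos, get_ee_rot, get_ft_force, get_ft_torque, get_grip_width gives the robot as it stands. Calls block until the motion is done:
- move_pose(position, orientation): joint-space move of the TCP to a pose.
- movel(position, frame=None, v=0.15, until_force=None): straight line of the TCP; frame=None keeps the orientation; v is the mean speed in m/s. With until_force (N) it stops when the force on the tool has changed by that much, and returns True; else False.
- movej(angles): joint-space move.
- command_gripper(opening): opening from 0.0 (shut) to 1.0 (fully open); the grip force is fixed at half the most; returns when the fingers have stopped.
- wait(seconds).
- inverse_kinematics(position, orientation): joint angles nearest the present ones, or None.
- read_camera(name): name is "scene" or "top" or "wrist"; returns the picture (384x512x3 uint8, red, green, blue); there is no depth.
- camera_info(name): a dict with "intrinsics" (3x3 intrinsics, pixels), "T" (4x4, takes a point from camera to world coordinates); the wrist camera has in their place "tool_from_camera" (4x4, takes a point from camera to tool coordinates, whose origin is the TCP and whose axes are the tool frame's). Camera axes: x right, y up, looking along -z (the intrinsics and any distortion apply to the point x, -y, -z); pixel columns grow to the right and rows downward; lengths in m; the calibration is good to about 2 mm. The wrist camera is an equidistant fisheye: a pixel r from the principal point sees the ray r / f radians off the axis. A picture is of the moment at which its call begins: read the wrist's pose just before it. camera_info takes no time and is no camera call.
A pose or a line that the arm cannot do raises MotionError and nothing moves.
- job_done(): hands the job in, once; it reports no verdict.
Readings, each from a call of its own:
- get_time(): time.
- get_joint_pos(): joint angles.
- get_qvel(): joint speeds.
- get_effort(): joint torques, N m.
- get_tcp_pos(): TCP position.
- get_ee_rot(): TCP orientation.
- get_ft_force(): force on the tool from outside, world axes, zero at the start.
- get_ft_torque(): the same for the moment, N m.
- get_grip_width(): opening from 0.0 (shut) to 1.0 (fully open).
Only numpy, scipy, OpenCV 4.12 (cv2) and the standard library are available. Lean on these libraries where they do the work, as an engineer would, in place of code of your own. Each camera call takes 0.05 s, during which the arm holds its last target.

TASK

Pull the door of the small steel bench cabinet wide open and leave it open. Take the small shaker jar out of it, keeping it upright, and stand it in the empty compartment of the steel caddy without dropping it; leave the black power adapter in the cabinet and the label roll in the caddy where they are.

Things in the scene. Friction and masses are not known exactly. Their poses are not given: they have to be found in the camera images.
- cabinet: plain steel bench cabinet, fixed, 150 deep (x) x 276 wide (y) x 258 mm high, all walls 12 mm; origin under its centre; one door closes its front (-x). Inside: floor at z = 12 mm, roof underside at 246 mm, clear width 252 mm, back wall at x = +63 mm. The roof reaches the front edge (x = -75 mm), so things inside come out only through the front.
- door (a joint): hinge angle of the cabinet door in rad: 0 closed, grows as it swings out towards the robot, to 1.9; it stays where it is left. Upright hinge at the front left (+y of the cabinet); seen from above the door turns clockwise as it opens. Panel 272 wide x 252 high x 14 mm thick.
- door_handle (a point): point on the door handle near its upper end: upright round dark steel bar, 12 mm diameter, axis 45 mm off the door's face; it runs from 78 mm below this point to 18 mm above it (standoff arms 23 and 76 mm below). The bar's top is 9 mm below the cabinet's top. Axes are the door's (-x points out of its face; the cabinet's axes when closed).
- door_hinge (a point): point on the upright hinge axis of the door, at the same height as door_handle; when closed the handle point lies at x = -52, y = -232 mm from it in the cabinet's frame.
- salt_jar: small round shaker jar, transparent with a black cap, 40 mm diameter, 105 mm high, 0.11 kg, upright inside the cabinet about 50 mm behind its front edge, on the left or the right; origin at the centre of its underside, z up its axis.
- adapter: black block-shaped power adapter, 51 x 86 x 34 mm high, lying beside the jar inside the cabinet, long side (its y) from front to back; origin at the centre of its underside. Stays where it is.
- caddy: shallow open steel caddy, fixed, 214 long (x) x 110 wide (y) x 28 mm high, walls 4 mm, with a divider across the middle making two equal compartments of about 101 x 102 mm, inner floor at z = 5 mm; origin under its centre.
- empty_slot (a point): centre of the inner floor of the caddy's empty compartment (x = +52 mm in the caddy's frame).
- label_roll: roll of paper labels, 80 mm diameter, 40 mm high, lying in the caddy's other compartment (x = -52 mm); origin at the centre of its underside. Stays where it is.

How it is judged:
On the way, in this order (a step that is already met when the one before it is completed fails the run):
1. the door is pulled wide open (over 75 degrees) with the jar still in the cabinet (value of joint door above 1.3 rad and x of salt_jar in the frame of cabinet above -0.075 m), for 0.2 s.
2. the jar is carried out through the cabinet's front, upright (x of salt_jar in the frame of cabinet below -0.11 m and height (world z) of salt_jar above 0.012 m and angle between salt_jar's own z axis and vertical below 0.4 rad), for 0.2 s.
At the end, for the whole second after the job is handed in: The jar stands upright (within 6 degrees) and still on the floor of the caddy's empty compartment (within 46 mm of its centre), the cabinet door is open more than 69 degrees, the adapter is in the cabinet and the label roll in its own compartment (value of joint door above 1.2 rad and horizontal distance between salt_jar and empty_slot below 0.046 m and height (world z) of salt_jar below 0.012 m and angle between salt_jar's own z axis and vertical below 0.1 rad and linear speed of salt_jar below 0.02 m/s and x of adapter in the frame of cabinet above -0.075 m and horizontal distance between label_roll and caddy below 0.075 m and horizontal distance between label_roll and empty_slot above 0.08 m); the robot touches nothing.
It fails at once if the jar is tipped more than 35 degrees (angle between salt_jar's own z axis and vertical above 0.61 rad).
It fails at once if the adapter is shifted more than 30 mm (distance of adapter from where it was at the start of the episode above 0.03 m).
It fails at once if the label roll is shifted more than 30 mm (distance of label_roll from where it was at the start of the episode above 0.03 m).
It fails at once if the jar is let go more than about 25 mm above the caddy's floor (contact force between the fingers and salt_jar below 0.05 N and height (world z) of salt_jar above 0.03 m).
It also fails if it takes over 64 s, if anything falls off the work surface, if the arm or the gripper's body presses on something with over 40 N, if the wrist force passes 120 N, or if a joint passes its speed limit or range.

## Working session

There is one attempt and no reset: what is moved stays moved. The work goes in short steps, each a Python script; the robot and the scene stay as the last script left them, time stands still between calls to the robot, and variables do not carry over. Pictures are saved under pics/ and viewed, and the job is handed in when it is done.

```bash
ls; mkdir -p pics
python3 - <<'E'
from station import *
import cv2
for n in ["scene","top","wrist"]:
    im=read_camera(n); cv2.imwrite(f"pics/{n}0.png",im[:,:,::-1])
    print(n,camera_info(n))
print(get_time(),get_tcp_pos(),get_ee_rot())
E
```

```text
pics
scene {'intrinsics': array([[413.7776327 ,   0.        , 256.77793135],
       [  0.        , 413.7776327 , 191.68653114],
       [  0.        ,   0.        ,   1.        ]]), 'T': array([[ 0.92848913,  0.29020224, -0.23171232,  0.32576691],
       [-0.37128058,  0.73829145, -0.56309544, -0.71247979],
       [ 0.00765967,  0.60885828,  0.79324204,  1.04403681],
       [ 0.        ,  0.        ,  0.        ,  1.        ]])}
top {'intrinsics': array([[416.08160084,   0.        , 249.34017784],
       [  0.        , 416.08160084, 189.16161306],
       [  0.        ,   0.        ,   1.        ]]), 'T': array([[ 0.01433467,  0.7815269 , -0.62370684, -0.08061382],
       [-0.99989589,  0.01223534, -0.00764931, -0.08723287],
       [ 0.00165313,  0.62375155,  0.78162092,  0.99479445],
       [ 0.        ,  0.        ,  0.        ,  1.        ]])}
wrist {'intrinsics': array([[297.31863964,   0.        , 253.34988775],
       [  0.        , 297.31863964, 185.22164125],
       [  0.        ,   0.        ,   1.        ]]), 'tool_from_camera': array([[ 9.99998969e-01, -5.30625020e-04, -1.33453689e-03,
        -1.52017053e-03],
       [-8.67011789e-04, -9.63852660e-01, -2.66434416e-01,
        -7.33998153e-02],
       [-1.14492017e-03,  2.66435298e-01, -9.63852126e-01,
        -1.94327093e-01],
       [ 0.00000000e+00,  0.00000000e+00,  0.00000000e+00,
         1.00000000e+00]])}
0.15 [ 0.22109564 -0.58411862  0.19019802] [-3.31028476e-04  8.22782980e-01 -5.68355389e-01 -4.58607857e-04]
```

View pics/scene0.png

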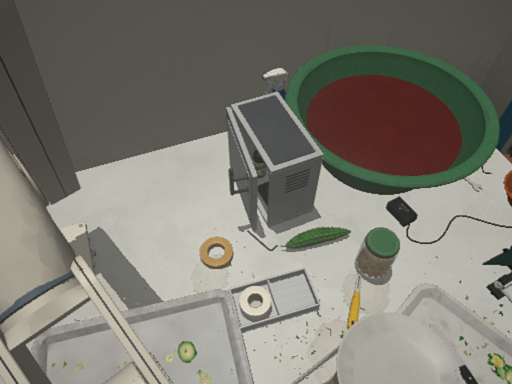

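View pics/top0.png

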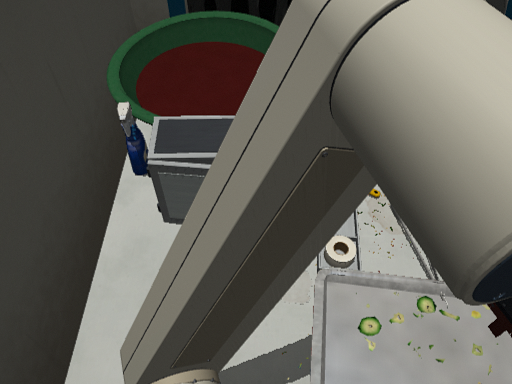

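Run:
```python
import cv2
a=cv2.imread("pics/top0.png");
print(a.shape)
cv2.imwrite("pics/top0z.png",cv2.resize(a[60:210,170:370],None,fx=4,fy=4,interpolation=cv2.INTER_CUBIC))
a=cv2.imread("pics/scene0.png");
cv2.imwrite("pics/scene0z.png",cv2.resize(a[30:180,200:400],None,fx=4,fy=4,interpolation=cv2.INTER_CUBIC))
```

```text
(384, 512, 3)
```

View pics/scene0z.png

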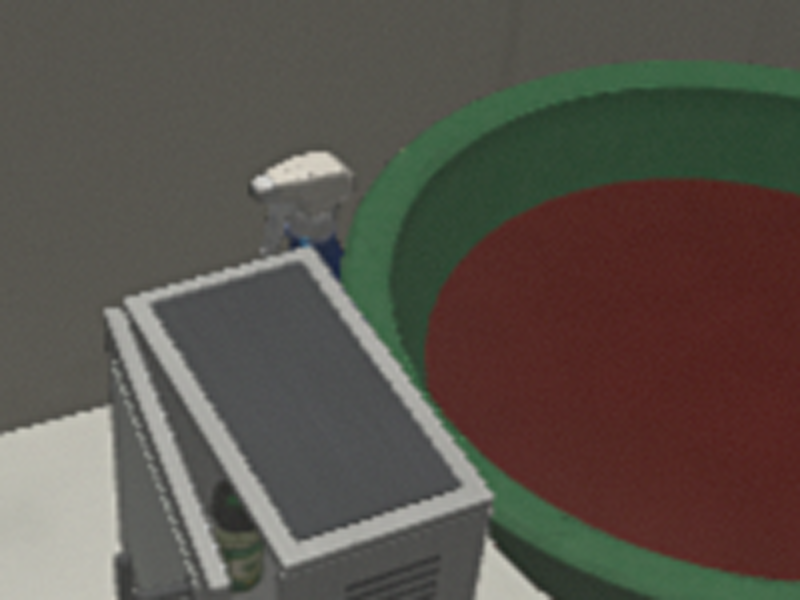

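View pics/wrist0.png

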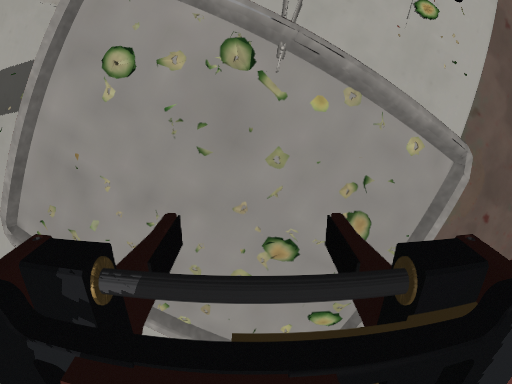

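```bash
cat > h.py <<'E'
import numpy as np, cv2
from station import *
from scipy.spatial.transform import Rotation as R
def project(n,P):
    c=camera_info(n);T=c["T"];P=np.atleast_2d(P)
    q=(P-T[:3,3])@T[:3,:3]; q=q*[1,-1,-1]
    u=q@c["intrinsics"].T; return u[:,:2]/u[:,2:]
def unproj(n,uv,z):
    c=camera_info(n);T=c["T"];K=c["intrinsics"]
    d=np.array([(uv[0]-K[0,2])/K[0,0],-(uv[1]-K[1,2])/K[1,1],-1.])
    d=T[:3,:3]@d;o=T[:3,3];return o+d*(z-o[2])/d[2]
def ray(n,uv):
    c=camera_info(n);T=c["T"];K=c["intrinsics"]
    d=T[:3,:3]@np.array([(uv[0]-K[0,2])/K[0,0],-(uv[1]-K[1,2])/K[1,1],-1.]);return T[:3,3],d/np.linalg.norm(d)
def snap(n,name,box=None,f=1):
    im=read_camera(n)[:,:,::-1].copy()
    if box: x0,y0,x1,y1=box; im=im[y0:y1,x0:x1]
    if f!=1: im=cv2.resize(im,None,fx=f,fy=f,interpolation=cv2.INTER_CUBIC)
    cv2.imwrite(f"pics/{name}.png",im)
E
python3 - <<'E'
from h import *
zs=[(130,300),(308,250),(490,495),(285,565)]
for z in zs: print(np.round(unproj("scene",(z[0]/4+200-.4,z[1]/4+30-.4),0.258),4))
a=cv2.imread("pics/scene0.png")
cv2.imwrite("pics/s0a.png",cv2.resize(a[90:240,210:340],None,fx=4,fy=4,interpolation=cv2.INTER_CUBIC))
cv2.imwrite("pics/s0b.png",cv2.resize(a[220:340,180:360],None,fx=4,fy=4,interpolation=cv2.INTER_CUBIC))
E
```

```text
[0.6062 0.1622 0.258 ]
[0.7466 0.1668 0.258 ]
[ 0.7587 -0.1003  0.258 ]
[ 0.6123 -0.1066  0.258 ]
```

View pics/s0a.png

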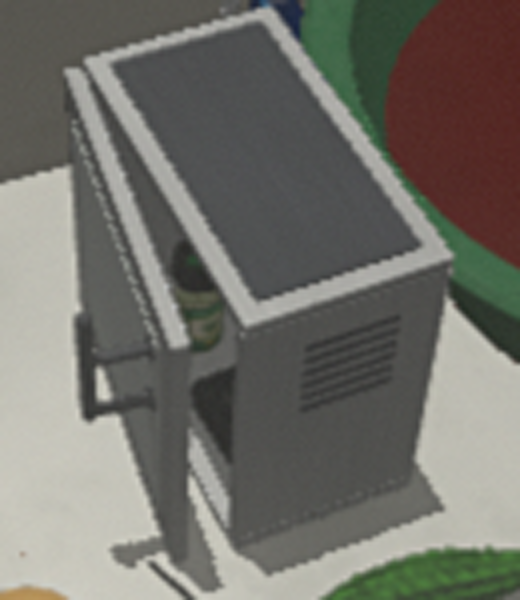

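View pics/s0b.png

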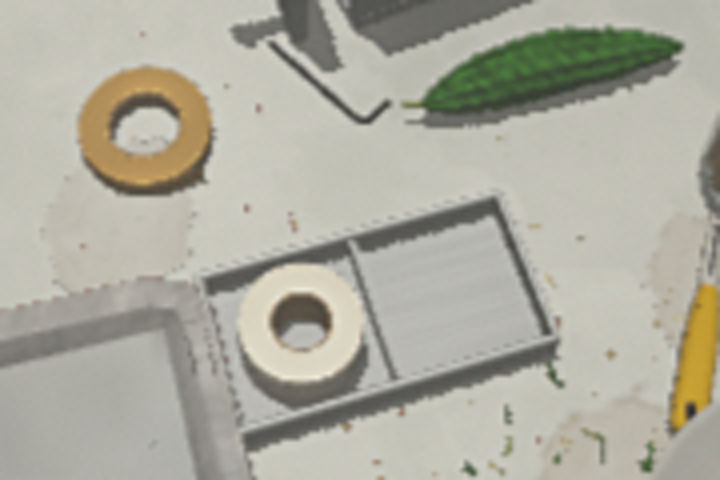

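Run:
```python
from h import *
P=[]
for z in [(203,280),(495,198),(557,340),(247,435)]:
    p=unproj("scene",(z[0]/4+180-.4,z[1]/4+220-.4),0.028);P.append(p);print(np.round(p,4))
P=np.array(P);print(P.mean(0))
d=(P[1]+P[2]-P[0]-P[3])/2;print(np.linalg.norm(d),np.arctan2(d[1],d[0]), np.linalg.norm(P[0]-P[3]),np.linalg.norm(P[2]-P[1]))
# jar cap & door free edge top
for z,h in [((185,347),.255),((165,350),.255),((88,322),.249),((88,410),.16),((68,70),.255)]:
    print(z,np.round(unproj("scene",(z[0]/4+210-.4,z[1]/4+90-.4),h),4))
# jar bottom / cap top
for z,h in [((192,250),.105),((205,345),.05)]:
    print(z,np.round(unproj("scene",(z[0]/4+210-.4,z[1]/4+90-.4),h),4))
```

```text
[ 0.4382 -0.266   0.028 ]
[ 0.6418 -0.2829  0.028 ]
[ 0.6352 -0.3881  0.028 ]
[ 0.4292 -0.3722  0.028 ]
[ 0.53608807 -0.32730226  0.028     ]
0.2054810648626517 -0.07985980451342001 0.10659397605605683 0.10540855757710516
(185, 347) [ 0.5719 -0.1071  0.255 ]
(165, 350) [ 0.5595 -0.1048  0.255 ]
(88, 322) [ 0.5244 -0.0612  0.249 ]
(88, 410) [ 0.5204 -0.0615  0.16  ]
(68, 70) [0.589  0.1612 0.255 ]
(192, 250) [0.6596 0.0963 0.105 ]
(205, 345) [0.6511 0.0463 0.05  ]
```

```bash
cat >> h.py <<'E'
def quat(m):
    q=R.from_matrix(m).as_quat();return np.array([q[3],q[0],q[1],q[2]])
def down(a):  # tool down, tool x at world angle a
    x=np.array([np.cos(a),np.sin(a),0]);z=np.array([0,0,-1.]);return quat(np.c_[x,np.cross(z,x),z])
YAW=0.034; C=np.array([0.681,0.0305])
HG=C+R.from_euler('z',YAW).as_matrix()[:2,:2]@np.array([-.082,.137])
def handle(th,hg=HG):
    a=YAW-th;c,s=np.cos(a),np.sin(a);v=np.array([-.052,-.232]);return hg+np.array([c*v[0]-s*v[1],s*v[0]+c*v[1]])
E
python3 - <<'E'
from h import *
print(HG)
for th in [0.1,.115,.13]: print(handle(th))
for off in [0,np.pi]:
  for th in [.115,.5,1,1.4,1.6,1.7]:
    h=handle(th)
    for z in ([.30,.219] if th in(.115,) else [.219,.30,.4]):
      q=inverse_kinematics([*h,z],down(YAW-th+off)); print(off,th,z,h.round(3),None if q is None else np.round(q,2))
E
```

```text
[0.59439029 0.16463336]
[ 0.52720262 -0.06343202]
[ 0.52378932 -0.06239859]
[ 0.52039191 -0.06131407]
0 0.115 0.3 [ 0.524 -0.062] [-0.14  0.16  1.73 -0.    1.25 -0.06]
0 0.115 0.219 [ 0.524 -0.062] [-0.14  0.25  1.82 -0.    1.08 -0.06]
0 0.5 0.219 [ 0.444 -0.019] [-0.07  0.11  1.98 -0.    1.04  0.4 ]
0 0.5 0.3 [ 0.444 -0.019] [-0.07  0.02  1.89 -0.    1.23  0.4 ]
0 0.5 0.4 [ 0.444 -0.019] [-0.07 -0.05  1.74 -0.    1.45  0.4 ]
0 1 0.219 [0.374 0.075] [ 0.17  0.01  2.1  -0.    1.03  1.13]
0 1 0.3 [0.374 0.075] [ 0.17 -0.09  2.   -0.    1.24  1.13]
0 1 0.4 [0.374 0.075] [ 0.17 -0.17  1.84 -0.    1.47  1.13]
0 1.4 0.219 [0.357 0.168] [ 0.41  0.03  2.08 -0.    1.03  1.78]
0 1.4 0.3 [0.357 0.168] [ 0.41 -0.07  1.97 -0.    1.24  1.78]
0 1.4 0.4 [0.357 0.168] [ 0.41 -0.14  1.82 -0.    1.46  1.78]
0 1.6 0.219 [0.362 0.216] [ 0.51  0.08  2.03 -0.    1.04  2.07]
0 1.6 0.3 [0.362 0.216] [ 0.51 -0.02  1.93 -0.    1.23  2.07]
0 1.6 0.4 [0.362 0.216] [ 0.51 -0.09  1.78 -0.    1.46  2.07]
0 1.7 0.219 [0.368 0.238] [ 0.55  0.11  1.99 -0.    1.04  2.21]
0 1.7 0.3 [0.368 0.238] [ 0.55  0.01  1.9  -0.  
[... 556 characters left out ...]
2653589793 1.4 0.219 [0.357 0.168] [ 0.41  0.03  2.08 -0.    1.03 -1.36]
3.141592653589793 1.4 0.3 [0.357 0.168] [ 0.41 -0.07  1.97 -0.    1.24 -1.36]
3.141592653589793 1.4 0.4 [0.357 0.168] [ 0.41 -0.14  1.82 -0.    1.46 -1.36]
3.141592653589793 1.6 0.219 [0.362 0.216] [ 0.51  0.08  2.03 -0.    1.04 -1.07]
3.141592653589793 1.6 0.3 [0.362 0.216] [ 0.51 -0.02  1.93 -0.    1.23 -1.07]
3.141592653589793 1.6 0.4 [0.362 0.216] [ 0.51 -0.09  1.78 -0.    1.46 -1.07]
3.141592653589793 1.7 0.219 [0.368 0.238] [ 0.55  0.11  1.99 -0.    1.04 -0.93]
3.141592653589793 1.7 0.3 [0.368 0.238] [ 0.55  0.01  1.9  -0.    1.23 -0.93]
3.141592653589793 1.7 0.4 [0.368 0.238] [ 0.55 -0.06  1.75 -0.    1.46 -0.93]
```

Run:
```python
from h import *
command_gripper(0.5)
th=.115;h=handle(th)
move_pose([*h,.31],down(YAW-th))
print(get_time(),get_tcp_pos(),get_grip_width())
snap("wrist","w1");snap("top","t1")
```

```text
3.175 [ 0.52370004 -0.06309299  0.30976554] 0.5002144547800501
```

View pics/w1.png

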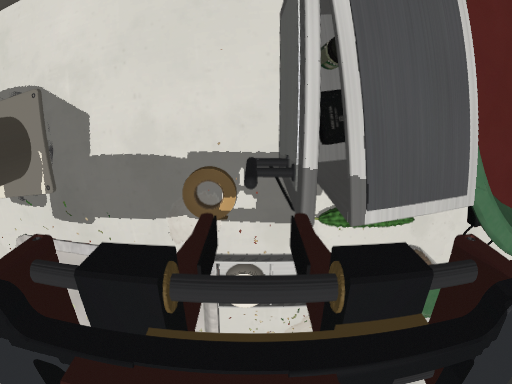

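View pics/t1.png

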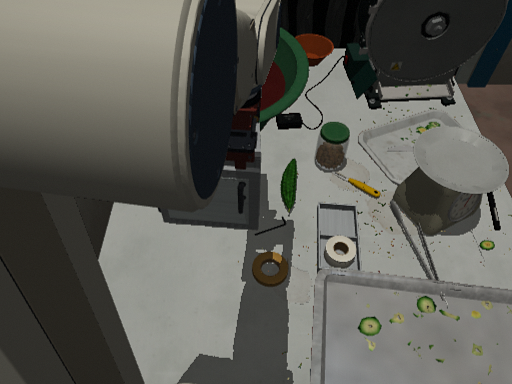

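```bash
cat >> h.py <<'E'
def qR(q): return R.from_quat([q[1],q[2],q[3],q[0]]).as_matrix()
def wray(uv,pos=None,q=None):
    c=camera_info("wrist");K=c["intrinsics"];T=c["tool_from_camera"]
    pos=get_tcp_pos() if pos is None else pos; q=get_ee_rot() if q is None else q
    d=np.array([uv[0]-K[0,2],uv[1]-K[1,2]]);r=np.hypot(*d);t=r/K[0,0]
    v=np.array([np.sin(t)*d[0]/r,-np.sin(t)*d[1]/r,-np.cos(t)])
    M=qR(q);return np.asarray(pos)+M@T[:3,3],M@T[:3,:3]@v
def wun(uv,z,pos=None,q=None):
    o,d=wray(uv,pos,q);return o+d*(z-o[2])/d[2]
E
python3 - <<'E'
from h import *
a=cv2.imread("pics/w1.png");cv2.imwrite("pics/w1z.png",cv2.resize(a[0:230,220:400],None,fx=3.4,fy=2.6*3.4/3.4,interpolation=cv2.INTER_CUBIC))
a=cv2.imread("pics/w1.png");cv2.imwrite("pics/w1z2.png",cv2.resize(a[130:220,220:320],None,fx=6,fy=6,interpolation=cv2.INTER_CUBIC))
E
```

```text
(no output)
```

View pics/w1z2.png

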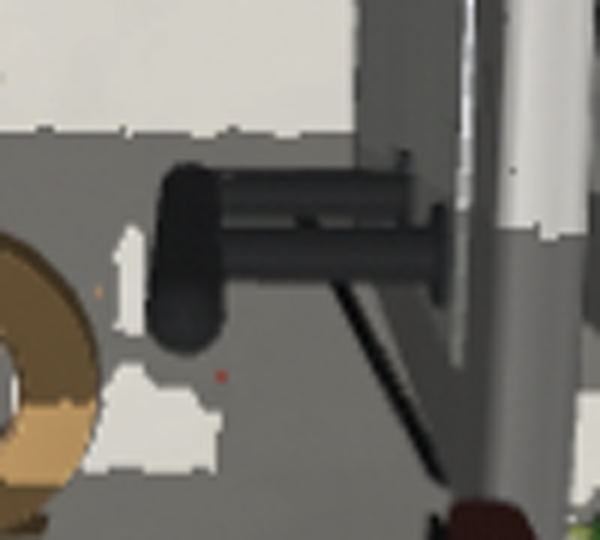

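View pics/w1z.png

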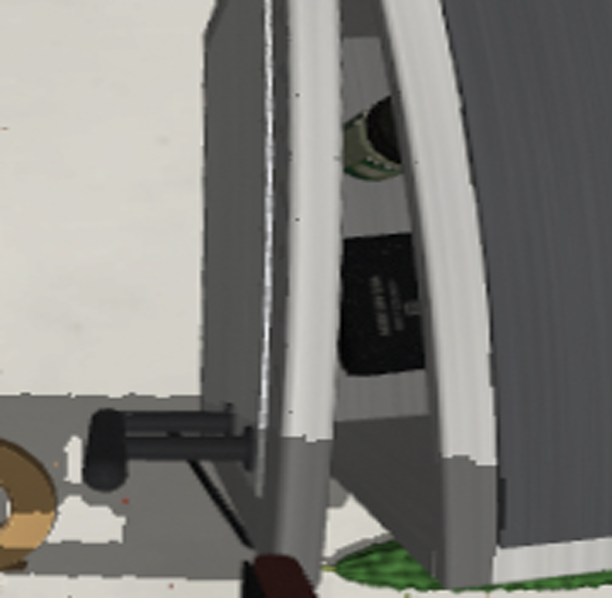

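Run:
```python
from h import *
print(wun((220+185/6-.4,130+315/6-.4),.249), handle(.115))
print("jar base front",wun((220+372/3.4,180/2.6),.014))
for p in [(345,370),(345,240),(410,235),(420,368)]: print("adapter",wun((220+p[0]/3.4,p[1]/2.6),.046))
for p in [(455,590),(490,590),(410,0),(500,545)]: print("cab",wun((220+p[0]/3.4,p[1]/2.6),.258))
for p in [(275,590),(320,590)]: print("door",wun((220+p[0]/3.4,p[1]/2.6),.255))
```

```text
[ 0.5217033  -0.05644425  0.249     ] [ 0.52378932 -0.06239859]
jar base front [0.66054805 0.0634804  0.014     ]
adapter [ 0.63232673 -0.05465602  0.046     ]
adapter [0.63658042 0.02396363 0.046     ]
adapter [0.6678334  0.02615053 0.046     ]
adapter [ 0.66896495 -0.05546823  0.046     ]
cab [ 0.61492241 -0.10521168  0.258     ]
cab [ 0.62548019 -0.10645363  0.258     ]
cab [0.6115427  0.09998559 0.258     ]
cab [ 0.62758454 -0.08908313  0.258     ]
door [ 0.5645135  -0.10110523  0.255     ]
door [ 0.57695203 -0.10235707  0.255     ]
```

Run:
```python
from h import *
q=down(YAW-.115)
print(movel([.5225,-.0585,.221],q,v=.08,until_force=6))
command_gripper(0.0)
print(get_time(),get_tcp_pos(),get_grip_width(),get_ft_force())
snap("wrist","w2",(200,120,360,280),4)
```

```text
False
5.3417 [ 0.52433377 -0.05867666  0.22277132] 0.006484003902499969 [-0.82828415  0.7970382   8.45292026]
```

View pics/w2.png

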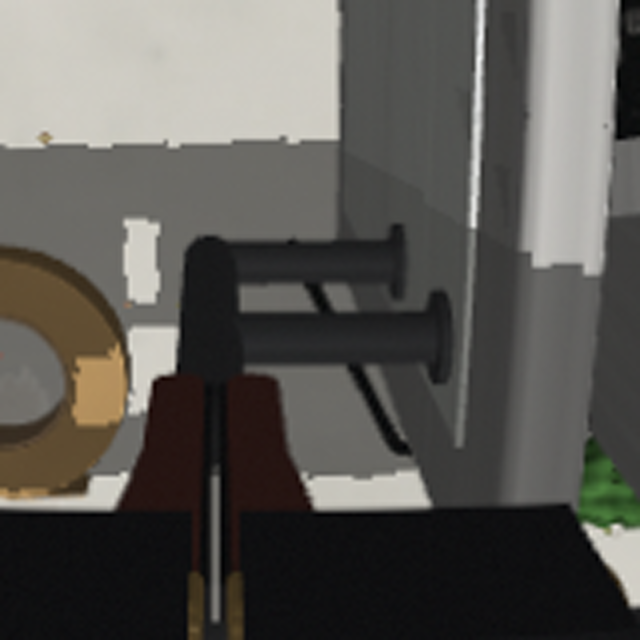

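Run:
```python
from h import *
snap("scene","s3",(190,80,350,240),4)
print(project("scene",np.array([get_tcp_pos(),[.522,-.0612,.249],[.522,-.0612,.153]])),get_tcp_pos(),get_ft_force(),get_ft_torque())
```

```text
[[231.66902    176.04304695]
 [230.71118999 170.37317188]
 [232.21318897 193.43686302]] [ 0.52433915 -0.05867054  0.22276221] [0.01544884 0.91797558 8.67506227] [-0.01403993 -0.15541138  0.05707256]
```

View pics/s3.png

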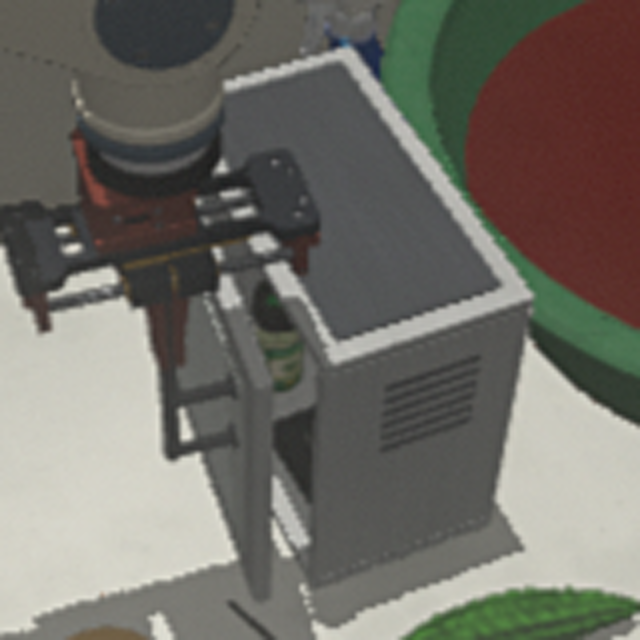

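Run:
```python
from h import *
a=cv2.imread("pics/s3.png");cv2.imwrite("pics/s3z.png",cv2.resize(a[260:480,100:300],None,fx=2.7,fy=2.7,interpolation=cv2.INTER_CUBIC))
a=cv2.imread("pics/w2.png");cv2.imwrite("pics/w2z.png",cv2.resize(np.clip(a[220:460,100:320].astype(float)*2.5,0,255).astype(np.uint8),None,fx=2.5,fy=2.5))
```

```text
(no output)
```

View pics/s3z.png

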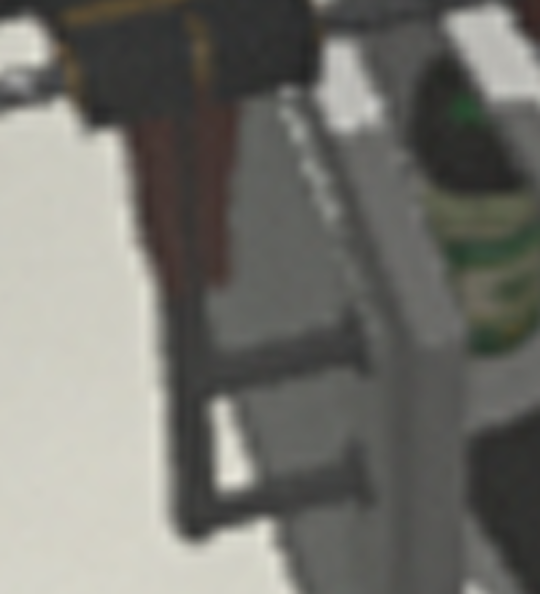

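View pics/w2z.png

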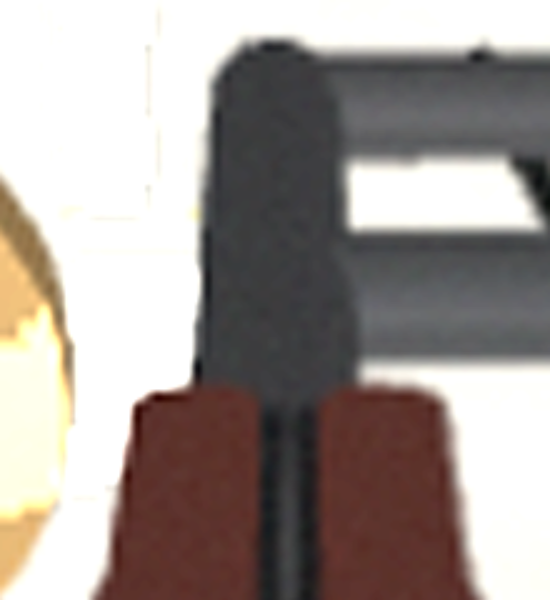

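```bash
cat >> h.py <<'E'
def wproj(P,pos=None,q=None):
    c=camera_info("wrist");K=c["intrinsics"];T=c["tool_from_camera"]
    pos=get_tcp_pos() if pos is None else pos; q=get_ee_rot() if q is None else q
    M=qR(q);p=M.T@(np.asarray(P)-pos);p=T[:3,:3].T@(p-T[:3,3]);p=p*[1,-1,-1]
    t=np.arctan2(np.hypot(p[0],p[1]),p[2]);return np.array([K[0,2],K[1,2]])+K[0,0]*t*p[:2]/np.hypot(p[0],p[1])
E
python3 - <<'E'
from h import *
for P in [[.522,-.0612,.249],[.522,-.0612,.153],[.522,-.056,.249],[.522,-.056,.153],[.522,-.056,.208],[.522,-.056,.155],get_tcp_pos()]:
    w=wproj(P); print(P,w.round(1),((w-[200,120])*4).round(0))
for p in [(-.0135,-.01,0),(-.0135,.01,0),(-.006,-.01,0)]: print(((wproj(np.array(get_tcp_pos())+qR(get_ee_rot())@np.array(p))-[200,120])*4).round())
E
```

```text
[0.522, -0.0612, 0.249] [250.2 232.7] [201. 451.]
[0.522, -0.0612, 0.153] [250.6 189.2] [203. 277.]
[0.522, -0.056, 0.249] [249.5 225.1] [198. 420.]
[0.522, -0.056, 0.153] [250.2 183.8] [201. 255.]
[0.522, -0.056, 0.208] [249.8 203.3] [199. 333.]
[0.522, -0.056, 0.155] [250.2 184.4] [201. 258.]
[ 0.52433915 -0.05867054  0.22276221] [253.4 213.5] [214. 374.]
[135. 320.]
[138. 426.]
[179. 320.]
```

Run:
```python
from h import *
p=get_tcp_pos();p=[.5225,-.0585,.275];movel(p,v=.1)
print(get_time(),get_tcp_pos(),get_ft_force())
q=np.array(get_tcp_pos())
b=(190,80,350,240)
snap("scene","s4",(200,120,280,200),7);snap("wrist","w4",(200,120,300,260),4)
for P in [q,q+[0,0,.019],[.522,-.056,.249],[.522,-.056,.153]]: print(((project("scene",P)-[200,120])*7).round(),((wproj(P)-[200,120])*4).round())
```

```text
6.1333 [ 0.52205464 -0.0584521   0.27444153] [-0.58434578  1.03351636  0.99786318]
[[209. 300.]] [214. 375.]
[[207. 264.]] [214. 418.]
[[210. 342.]] [213. 316.]
[[221. 504.]] [213. 206.]
```

View pics/s4.png

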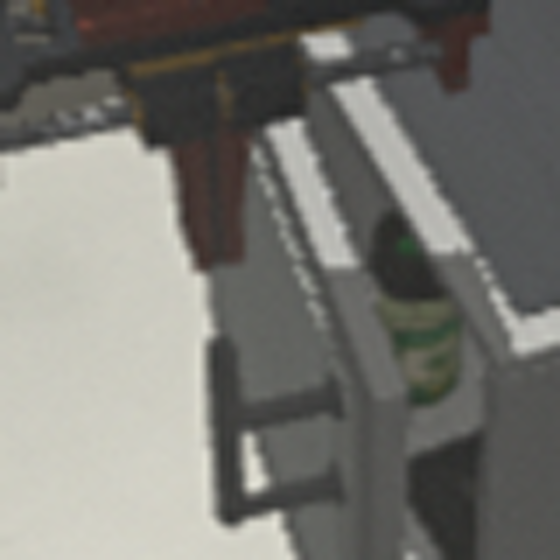

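View pics/w4.png

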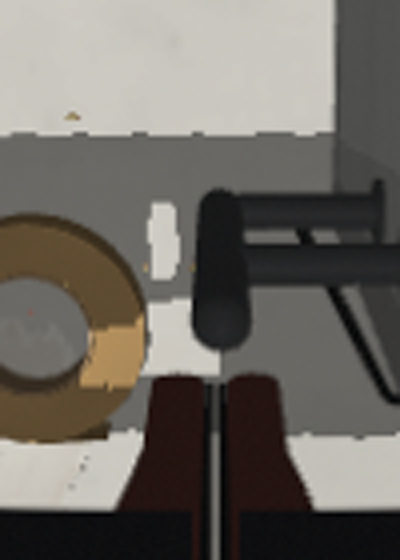

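Run:
```python
from h import *
command_gripper(0.5)
q=down(YAW-.115)
print(movel([.522,-.0565,.196],q,v=.08,until_force=6))
print(get_tcp_pos(),get_ft_force())
command_gripper(0.0)
print(get_time(),get_tcp_pos(),get_grip_width(),get_ft_force())
```

```text
False
[ 0.52244693 -0.05656786  0.1965093 ] [ 0.46878046 -0.30250206 -0.31431118]
8.8167 [ 0.522152   -0.05646533  0.19614864] 0.12778629331972985 [0.20977604 0.72786372 0.93627879]
```

```bash
cat >> h.py <<'E'
HG2=np.array([.594,.1695])
E
python3 - <<'E'
from h import *
for th in np.arange(.25,.76,.125):
    h=handle(th,HG2); movel([*h,.196],down(YAW-th),v=.08)
    f=np.array(get_ft_force()); a=YAW-th
    n=np.array([-np.cos(a),-np.sin(a)]);t=np.array([-np.sin(a),np.cos(a)])
    rv=(h-HG2)/np.linalg.norm(h-HG2); tv=np.array([rv[1],-rv[0]])
    p=np.array(get_tcp_pos());print(round(th,3),(p[:2]-h).round(4),"rad",(f[:2]@rv).round(1),"tan",(f[:2]@tv).round(1),f[2].round(1),get_ft_torque().round(2) if hasattr(get_ft_torque(),'round') else get_ft_torque())
print(get_time(),get_grip_width())
E
```

```text
0.25 [0.0003 0.0004] rad -4.6 tan 0.3 0.4 [ 0.71 -0.26  0.05]
0.375 [0.0005 0.0002] rad -4.7 tan 0.6 0.1 [ 0.74 -0.37  0.01]
0.5 [0.0004 0.0001] rad -4.6 tan 0.7 -0.7 [ 0.7  -0.53  0.07]
0.625 [0.0004 0.    ] rad -4.8 tan 1.3 -1.1 [ 0.6  -0.49  0.05]
0.75 [ 0.0003 -0.    ] rad -3.7 tan -0.2 -0.7 [ 0.51 -0.52  0.05]
11.45 0.12982688859967298
```

Run:
```python
from h import *
for th in np.linspace(.75,1.66,7)[1:]:
    h=handle(th,HG2); movel([*h,.196],down(YAW-th),v=.1)
    f=np.array(get_ft_force())
    print(round(th,3),f.round(1))
command_gripper(0.5)
p=get_tcp_pos();movel([p[0],p[1],.34],v=.15)
print(get_time(),get_grip_width())
snap("scene","s5",(180,70,340,240),3.5);snap("wrist","w5");snap("top","t5")
```

```text
0.902 [2.7 1.6 0. ]
1.053 [1.8 1.4 1. ]
1.205 [3.8 0.5 2.1]
1.357 [3.1 1.  3.2]
1.508 [ 3.8 -0.5  3.5]
1.66 [ 4.5 -1.3  3.2]
16.3 0.5020091953827975
```

View pics/s5.png

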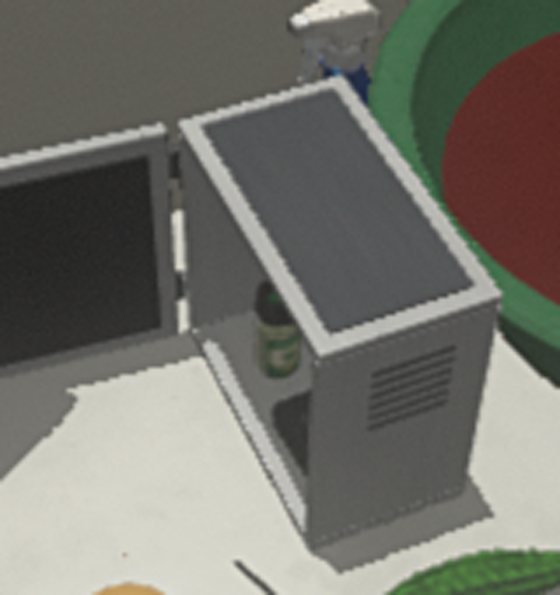

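View pics/w5.png

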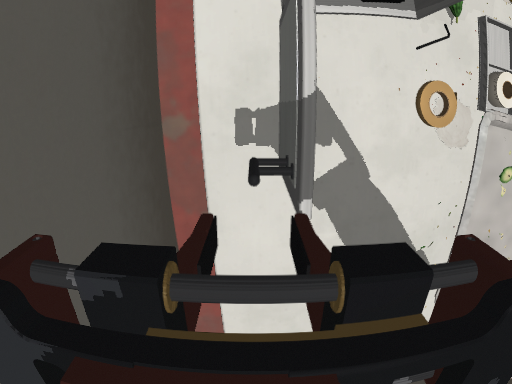

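View pics/t5.png

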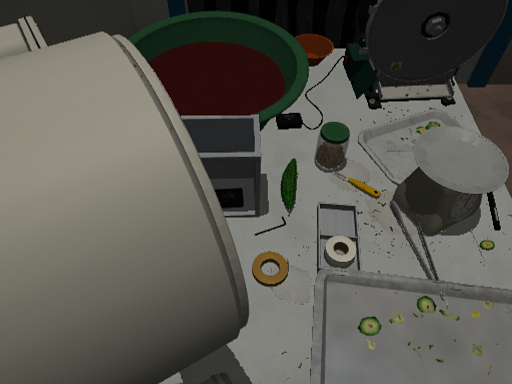

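```bash
cat >> h.py <<'E'
def fwd(yaw,pitch,flip=False): # tool z = forward at yaw, pitched down
    z=np.array([np.cos(yaw)*np.cos(pitch),np.sin(yaw)*np.cos(pitch),-np.sin(pitch)])
    x=np.array([np.sin(yaw),-np.cos(yaw),0])
    if flip:x=-x
    return quat(np.c_[x,np.cross(z,x),z]),z
E
python3 - <<'E'
from h import *
f=lambda u,v:(u/3.5+180-.4,v/3.5+70-.4)
print("jar base",unproj("scene",f(279,367),.012),"cap top vis",unproj("scene",f(268,285),.117))
print("cab inner/floor front right",unproj("scene",f(305,530),.012),unproj("scene",f(190,333),.012))
j=np.array([.665,.07])
for yaw in [0,.2,.35]:
  for pitch in [0,.2,.35,.5]:
    for fl in [False,True]:
      q,z=fwd(yaw,pitch,fl)
      out=[]
      for d in [0,.12,.2]:
        P=np.array([*j,.075])+z*.04-d*np.array([1,0,0])
        s=inverse_kinematics(P,q);out.append(None if s is None else np.round(s,2).tolist())
      print(yaw,pitch,fl,out)
E
```

```text
jar base [0.66109642 0.08262216 0.012     ] cap top vis [0.6529694  0.09164488 0.117     ]
cab inner/floor front right [ 0.61393333 -0.09318386  0.012     ] [0.59847039 0.15215249 0.012     ]
0 0 False [[0.16, 1.15, 2.13, 3.3, 1.71, -1.55], [0.23, 1.28, 2.33, 3.4, 2.02, -1.46], [0.34, 1.44, 2.43, 3.58, 2.25, -1.28]]
0 0 True [[0.16, 1.15, 2.13, 3.3, 1.71, 1.59], [0.23, 1.28, 2.33, 3.4, 2.02, 1.69], [0.34, 1.44, 2.43, 3.58, 2.25, 1.86]]
0 0.2 False [[0.16, 1.0, 2.18, 3.3, 1.41, -1.56], [0.23, 1.12, 2.39, 3.37, 1.73, -1.49], [0.33, 1.28, 2.51, 3.49, 1.99, -1.35]]
0 0.2 True [[0.16, 1.0, 2.18, 3.3, 1.41, 1.58], [0.23, 1.12, 2.39, 3.37, 1.73, 1.65], [0.33, 1.28, 2.51, 3.49, 1.99, 1.79]]
0 0.35 False [[0.15, 0.89, 2.19, 3.3, 1.16, -1.58], [0.22, 0.97, 2.42, 3.35, 1.46, -1.52], [0.31, 1.12, 2.55, 3.43, 1.73, -1.42]]
0 0.35 True [[0.15, 0.89, 2.19, 3.3, 1.16, 1.56], [0.22, 0.97, 2.42, 3.35, 1.46, 1.62], [0.31, 1.12, 2.55, 3.43, 1.73, 1.73]]
0 0.5 False [[0.14, 0.79, 2.18, 3.3, 0.9, -1.6], [0.2, 0.83, 2.42, 3.34, 1.17, -1.55], [0.28, 0.93, 2.56, 3.39, 1.41, -1.47]]
0 0.5 True [[0.14, 0.79, 2
[... 1478 characters left out ...]
1.73], [-0.23, 1.26, 2.5, 2.54, 1.9, -1.92]]
0.35 0.2 True [[-0.11, 1.0, 2.16, 2.68, 1.38, 1.56], [-0.16, 1.1, 2.38, 2.64, 1.67, 1.41], [-0.23, 1.26, 2.5, 2.54, 1.9, 1.23]]
0.35 0.35 False [[-0.1, 0.89, 2.17, 2.68, 1.15, -1.53], [-0.14, 0.96, 2.4, 2.68, 1.42, -1.68], [-0.19, 1.11, 2.54, 2.63, 1.66, -1.83]]
0.35 0.35 True [[-0.1, 0.89, 2.17, 2.68, 1.15, 1.61], [-0.14, 0.96, 2.4, 2.68, 1.42, 1.47], [-0.19, 1.11, 2.54, 2.63, 1.66, 1.32]]
0.35 0.5 False [[-0.08, 0.79, 2.16, 2.66, 0.89, -1.47], [-0.11, 0.82, 2.4, 2.7, 1.14, -1.61], [-0.15, 0.92, 2.55, 2.7, 1.37, -1.73]]
0.35 0.5 True [[-0.08, 0.79, 2.16, 2.66, 0.89, 1.67], [-0.11, 0.82, 2.4, 2.7, 1.14, 1.53], [-0.15, 0.92, 2.55, 2.7, 1.37, 1.41]]
```

```bash
cat > fitk.py <<'E'
from h import *
from scipy.optimize import least_squares
rng=np.random.default_rng(0);D=[]
while len(D)<60:
    p=[rng.uniform(.38,.7),rng.uniform(-.4,.3),rng.uniform(.1,.45)]
    q=down(rng.uniform(-1,1)) if len(D)%2 else fwd(rng.uniform(-.4,.4),rng.uniform(0,.8))[0]
    s=inverse_kinematics(p,q)
    if s is not None: D.append((s,p,q))
def Ry(a):c,s=np.cos(a),np.sin(a);return np.array([[c,0,s],[0,1,0],[-s,0,c]])
def Rz(a):c,s=np.cos(a),np.sin(a);return np.array([[c,-s,0],[s,c,0],[0,0,1]])
def fk(s,k,full=False):
    a1,d1,L1,L2,e,Lt=k
    A=Rz(s[0]);sh=A@np.array([a1,0,d1]);A=A@Ry(s[1]);el=sh+A@np.array([0,0,L1])
    A=A@Ry(s[2]);w=el+A@np.array([e,0,L2]);A=A@Rz(s[3])@Ry(s[4]);t=w+A@np.array([0,0,Lt])
    return (sh,el,w,t) if full else t
if __name__=="__main__":
    r=least_squares(lambda k:np.concatenate([fk(s,k)-p for s,p,q in D]),[0,.3,.4,.4,0,.3])
    print(r.x.round(4),abs(r.fun).max())
    np.save("k.npy",r.x)
E
python3 fitk.py
```

```text
[-0.0048  0.3146  0.5667  0.4888  0.0784  0.3457] 0.013032506793921456
```

```bash
cat > plan1.py <<'E'
from fitk import *
k=np.load("k.npy")
s0=np.array(get_joint_pos());print(s0.round(2),get_tcp_pos())
q,z=fwd(.45,.45)
B=np.array([.661,.083,.072])
def path(a,b,n=7):
    for t in np.linspace(0,1,n):
        s=a+(b-a)*t;sh,el,w,tt=fk(s,k,True);print(t.round(2),"el",el.round(2),"w",w.round(2),"tcp",tt.round(2))
up=inverse_kinematics([.42,-.05,.46],down(0.));print("up",up)
path(s0,np.array(up),4)
pp=inverse_kinematics([.50,-.05,.36],q);print("pp",pp)
if pp is not None: path(np.array(up),np.array(pp))
for d in [.2,.15,.1]:
    P=B+z*.038-d*np.array([np.cos(.45),np.sin(.45),0]);s=inverse_kinematics(P,q);print(d,P,None if s is None else np.round(s,2), None if s is None else [x.round(2) for x in fk(s,k,True)])
E
python3 plan1.py
```

```text
[ 0.54 -0.03  1.85  0.    1.32  2.17] [0.36472241 0.23396699 0.33908929]
up [-1.46628340e-01 -1.12442974e-01  1.66861367e+00 -4.44089210e-16
  1.58542196e+00 -1.46628340e-01]
0.0 el [-0.02 -0.01  0.88] w [0.37 0.22 0.68] tcp [0.37 0.22 0.34]
0.33 el [-0.04 -0.01  0.88] w [0.41 0.13 0.72] tcp [0.41 0.13 0.38]
0.67 el [-0.05 -0.    0.88] w [0.43 0.04 0.77] tcp [0.43 0.04 0.42]
1.0 el [-0.07  0.01  0.88] w [ 0.42 -0.06  0.81] tcp [ 0.42 -0.06  0.46]
pp [-0.73027484 -0.06943857  2.32151354  1.42532022  1.00013192 -0.5480638 ]
0.0 el [-0.07  0.01  0.88] w [ 0.42 -0.06  0.81] tcp [ 0.42 -0.06  0.46]
0.17 el [-0.06  0.02  0.88] w [ 0.4  -0.1   0.75] tcp [ 0.42 -0.02  0.41]
0.33 el [-0.06  0.02  0.88] w [ 0.38 -0.13  0.7 ] tcp [0.42 0.01 0.39]
0.5 el [-0.05  0.02  0.88] w [ 0.34 -0.16  0.64] tcp [0.44 0.03 0.38]
0.67 el [-0.04  0.03  0.88] w [ 0.3  -0.18  0.6 ] tcp [0.47 0.03 0.37]
0.83 el [-0.04  0.03  0.88] w [ 0.26 -0.19  0.55] tcp [ 0.49 -0.    0.37]
1.0 el [-0.03  0.03  0.88] w [ 0.21 -0.19  0.51] tcp [ 0.49 -0.06  0.36]
0.2 [0.51172117 0.0108901  0.05547131] [-0.53  0.9   2.45  2.23  1.24 -1.75] [array([-0.  ,  0.  ,  0.31]), array([ 0.38, -0.22,  0.67]), array([ 0.23, -0.13,  0.2 ]), array([0.51, 0.  , 0.05])]
0.15 [0.55674352 0.03263838 0.05547131] [-0.39  0.87  2.39  2.34  1.2  -1.66] [array([-0.  ,  0.  ,  0.31]), array([ 0.4 , -0.16,  0.68]), array([ 0.27, -0.11,  0.2 ]), array([0.55, 0.02, 0.05])]
0.1 [0.60176588 0.05438666 0.05547131] [-0.28  0.84  2.32  2.42  1.13 -1.58] [array([-0.  ,  0.  ,  0.31]), array([ 0.4 , -0.11,  0.69]), array([ 0.32, -0.09,  0.2 ]), array([0.6 , 0.05, 0.05])]
```

```bash
cat >> plan1.py <<'E'
print("----")
P=B+z*.038-.15*np.array([np.cos(.45),np.sin(.45),0])
g=np.array(inverse_kinematics(P,q));path(np.array(pp),g)
path(np.array(up),g)
movej(up) if 0 else None
E
python3 plan1.py | sed '1,/----/d'
```

```text
0.0 el [-0.03  0.03  0.88] w [ 0.21 -0.19  0.51] tcp [ 0.49 -0.06  0.36]
0.17 el [ 0.03 -0.03  0.88] w [ 0.24 -0.19  0.46] tcp [ 0.52 -0.03  0.33]
0.33 el [ 0.11 -0.08  0.86] w [ 0.26 -0.19  0.41] tcp [ 0.54 -0.02  0.29]
0.5 el [ 0.18 -0.11  0.84] w [ 0.28 -0.17  0.35] tcp [ 0.56 -0.    0.25]
0.67 el [ 0.26 -0.14  0.8 ] w [ 0.28 -0.16  0.3 ] tcp [0.57 0.01 0.19]
0.83 el [ 0.33 -0.16  0.74] w [ 0.28 -0.13  0.25] tcp [0.57 0.02 0.13]
1.0 el [ 0.4  -0.16  0.68] w [ 0.27 -0.11  0.2 ] tcp [0.55 0.02 0.05]
0.0 el [-0.07  0.01  0.88] w [ 0.42 -0.06  0.81] tcp [ 0.42 -0.06  0.46]
0.17 el [ 0.02 -0.    0.88] w [ 0.47 -0.09  0.68] tcp [0.42 0.05 0.36]
0.33 el [ 0.11 -0.03  0.87] w [ 0.48 -0.11  0.55] tcp [0.44 0.15 0.32]
0.5 el [ 0.2  -0.05  0.84] w [ 0.46 -0.12  0.43] tcp [0.48 0.19 0.29]
0.67 el [ 0.27 -0.09  0.8 ] w [ 0.41 -0.13  0.33] tcp [0.54 0.18 0.25]
0.83 el [ 0.34 -0.12  0.75] w [ 0.35 -0.12  0.25] tcp [0.58 0.12 0.17]
1.0 el [ 0.4  -0.16  0.68] w [ 0.27 -0.11  0.2 ] tcp [0.55 0.02 0.05]
```

```bash
cat > go1.py <<'E'
from h import *
q,z=fwd(.45,.45);B=np.array([.661,.083,.072])
movej(inverse_kinematics([.42,-.05,.46],down(0.)))
print(get_time())
command_gripper(0.7)
movej(inverse_kinematics([.50,-.05,.36],q))
P=B+z*.038-.15*np.array([np.cos(.45),np.sin(.45),0])
movej(inverse_kinematics(P,q))
print(get_time(),get_tcp_pos(),P,get_ft_force())
snap("wrist","w6");snap("scene","s6",(180,70,340,240),3.5)
E
python3 go1.py
```

```text
18.4417
21.4417 [0.55760285 0.03259579 0.05632948] [0.55674352 0.03263838 0.05547131] [-0.6452541  -0.04240432  0.62918577]
```

View pics/w6.png

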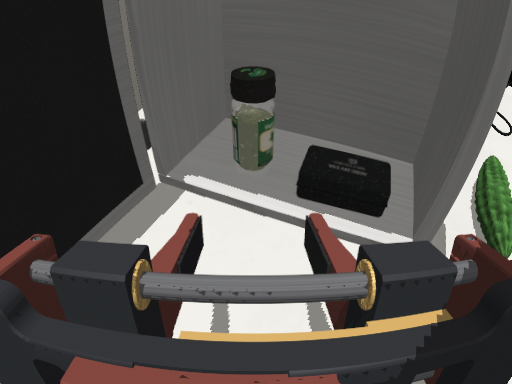

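View pics/s6.png

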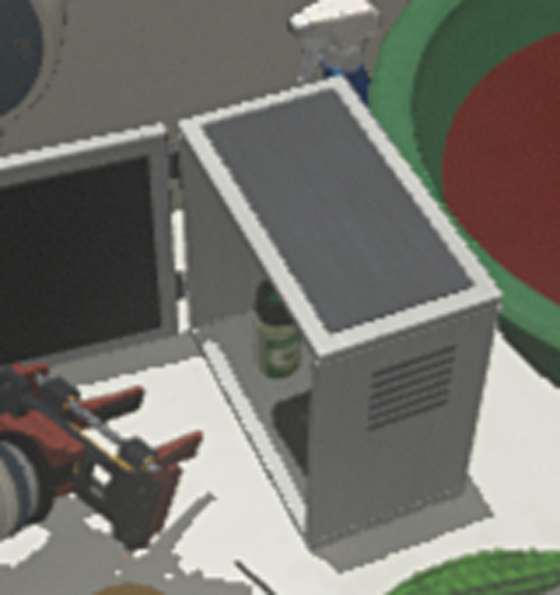

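Run:
```python
from h import *
print("base",wun((254.5,161),.012),"front bottom",wun((256,168.5),.012),"cap top",wun((253,74),.117))
for P in ([.661,.083,.012],[.661,.083,.117],[.665,.080,.012],[.665,.080,.117]): print(P,wproj(P).round(1))
for p in [(298,202),(390,210),(309,150),(391,163)]: print("adapter",wun(p,.046 if p[1]<180 else .012).round(3))
# fit jar axis: edges lower z~.04
from scipy.optimize import least_squares
```

```text
base [0.66729722 0.08503363 0.012     ] front bottom [0.65582915 0.07775073 0.012     ] cap top [0.65554816 0.08147296 0.117     ]
[0.661, 0.083, 0.012] [253.7 164.6]
[0.661, 0.083, 0.117] [254.1  72. ]
[0.665, 0.08, 0.012] [257.7 163.3]
[0.665, 0.08, 0.117] [259.   71.2]
adapter [0.627 0.02  0.012]
adapter [ 0.656 -0.068  0.012]
adapter [0.666 0.026 0.046]
adapter [ 0.684 -0.056  0.046]
```

Run:
```python
from h import *
q,z=fwd(.45,.45);B=np.array([.663,.0838,.072])
print(movel(B+z*.038,q,v=.08,until_force=6),get_tcp_pos(),get_ft_force())
snap("wrist","w7");snap("scene","s7",(180,70,340,240),3.5);print(get_time())
```

```text
False [0.69353355 0.09845391 0.05531064] [0.31857454 0.55366409 0.17033146]
23.6917
```

View pics/w7.png

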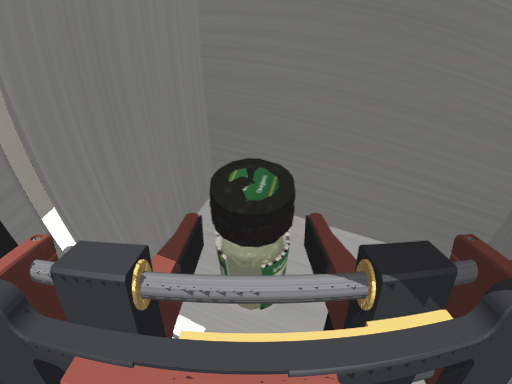

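View pics/s7.png

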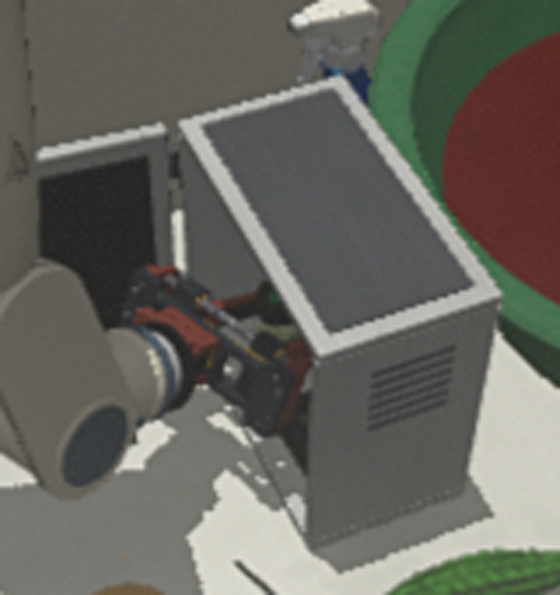

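Run:
```python
from h import *
print(wun((252.5,188),.117))
command_gripper(0.0);print(get_time(),get_grip_width(),get_ft_force())
print(get_tcp_pos())
```

```text
[0.65423326 0.08148878 0.117     ]
24.1667 0.44785025415709345 [-0.11324277 -1.07434732  0.36735938]
[0.69379433 0.09872071 0.05545072]
```

```bash
cat > plan2.py <<'E'
from fitk import *
k=np.load("k.npy")
S=np.array([.588,-.3315])
for yaw in [-.2,-.4,-.55]:
  q,z=fwd(yaw,.45);o=.039*np.array([np.cos(yaw),np.sin(yaw)])
  for zz in [.17,.0485]:
    for b in [0,.12]:
      P=[*(S+o*(1-b/.039)),zz];s=inverse_kinematics(P,q);print(yaw,zz,b,np.round(P,3),None if s is None else (np.round(s,2),fk(s,k,True)[2].round(2)))
q,z=fwd(.45,.45)
for P in ([.559,.0335,.085],[.559,.0335,.17]):
   s=inverse_kinematics(P,q);print(np.round(s,2))
E
python3 plan2.py
```

```text
-0.2 0.17 0 [ 0.626 -0.339  0.17 ] (array([-0.74,  0.55,  2.16,  2.42,  0.77, -1.26]), array([ 0.32, -0.29,  0.32]))
-0.2 0.17 0.12 [ 0.509 -0.315  0.17 ] (array([-0.92,  0.5 ,  2.37,  2.3 ,  0.92, -1.34]), array([ 0.2 , -0.26,  0.32]))
-0.2 0.0485 0 [ 0.626 -0.339  0.048] (array([-0.74,  0.84,  2.13,  2.55,  0.97, -1.46]), array([ 0.32, -0.29,  0.2 ]))
-0.2 0.0485 0.12 [ 0.509 -0.315  0.048] (array([-0.92,  0.86,  2.32,  2.43,  1.16, -1.61]), array([ 0.2 , -0.26,  0.2 ]))
-0.4 0.17 0 [ 0.624 -0.347  0.17 ] (array([-0.62,  0.54,  2.2 ,  2.85,  0.73, -1.44]), array([ 0.33, -0.24,  0.32]))
-0.4 0.17 0.12 [ 0.513 -0.3    0.17 ] (array([-0.71,  0.49,  2.44,  2.79,  0.92, -1.49]), array([ 0.22, -0.19,  0.32]))
-0.4 0.0485 0 [ 0.624 -0.347  0.048] (array([-0.62,  0.84,  2.16,  2.91,  0.99, -1.54]), array([ 0.33, -0.24,  0.2 ]))
-0.4 0.0485 0.12 [ 0.513 -0.3    0.048] (array([-0.71,  0.89,  2.39,  2.85,  1.26, -1.62]), array([ 0.22, -0.19,  0.2 ]))
-0.55 0.17 0 [ 0.621 -0.352  0.17 ] (array([-0.52,  0.54,  2.2 ,  3.18,  0.72, -1.59]), array([ 0.35, -0.2 ,  0.32]))
-0.55 0.17 0.12 [ 0.519 -0.289  0.17 ] (array([-0.51,  0.49,  2.45,  3.19,  0.92, -1.58]), array([ 0.25, -0.14,  0.32]))
-0.55 0.0485 0 [ 0.621 -0.352  0.048] (array([-0.52,  0.84,  2.17,  3.18,  0.99, -1.58]), array([ 0.35, -0.2 ,  0.2 ]))
-0.55 0.0485 0.12 [ 0.519 -0.289  0.048] (array([-0.51,  0.9 ,  2.4 ,  3.18,  1.28, -1.56]), array([ 0.25, -0.14,  0.2 ]))
[-0.38  0.77  2.4   2.32  1.14 -1.6 ]
[-0.38  0.49  2.42  2.21  0.98 -1.37]
```

Run:
```python
from h import *
q,z=fwd(.45,.45)
p=np.array(get_tcp_pos());movel([p[0],p[1],p[2]+.03],q,v=.08)
print(get_ft_force(),get_grip_width())
movel([.559,.0335,p[2]+.035],q,v=.1)
print(get_time(),get_ft_force(),get_grip_width());wait(.1)
snap("wrist","w8")
movel([.54,.02,.17],q,v=.12)
for y,P in ((.15,[.56,-.12,.17]),(-.15,[.60,-.25,.17]),(-.4,[.624,-.347,.17])):
    movel(P,fwd(y,.45)[0],v=.14)
print(get_time(),get_tcp_pos(),get_grip_width())
snap("wrist","w9");snap("scene","s9",(150,180,350,330),4)
```

```text
[ 0.18366347  0.04130646 -1.98182122] 0.45230618330753236
26.3417 [ 0.25641876  0.0132707  -1.63515585] 0.4510902261875681
30.4833 [ 0.62360086 -0.34644437  0.16963989] 0.4557635579594722
```

View pics/w9.png

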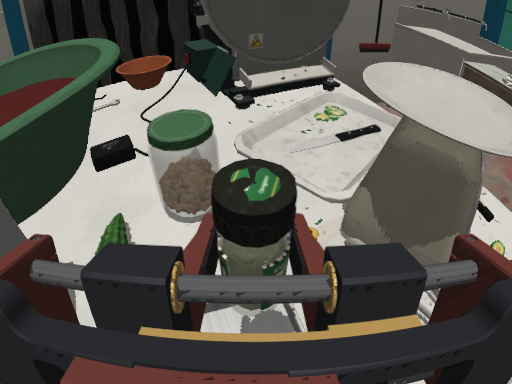

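View pics/s9.png

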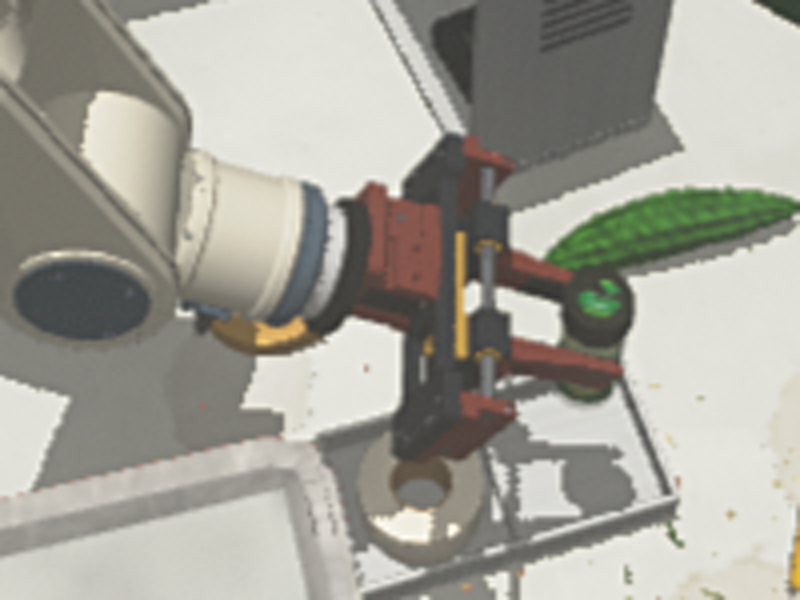

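Run:
```python
from h import *
f=lambda u,v:(u/4+150-.4,v/4+180-.4)
print(unproj("scene",f(585,388),.126),unproj("scene",f(598,300),.231),wun((254,188),.231))
for p in [(490,440),(513,580)]: print(unproj("scene",f(*p),.028))
```

```text
[ 0.58576213 -0.3357178   0.126     ] [ 0.5853372 -0.3332006  0.231    ] [ 0.58380332 -0.32856664  0.231     ]
[ 0.53983439 -0.30625038  0.028     ]
[ 0.51673383 -0.39687015  0.028     ]
```

Run:
```python
from h import *
q=fwd(-.4,.45)[0]
movel([.626,-.345,.075],q,v=.12)
print(get_ft_force())
r=movel([.626,-.345,.0465],q,v=.04,until_force=3)
print(r,get_time(),get_tcp_pos(),get_ft_force())
snap("scene","s10",(150,180,350,330),4)
```

```text
[ 0.43724395  0.2405663  -2.18792558]
True 32.1917 [ 0.62603709 -0.34490166  0.04742362] [-0.79063006 -0.11569272  4.30366576]
```

View pics/s10.png

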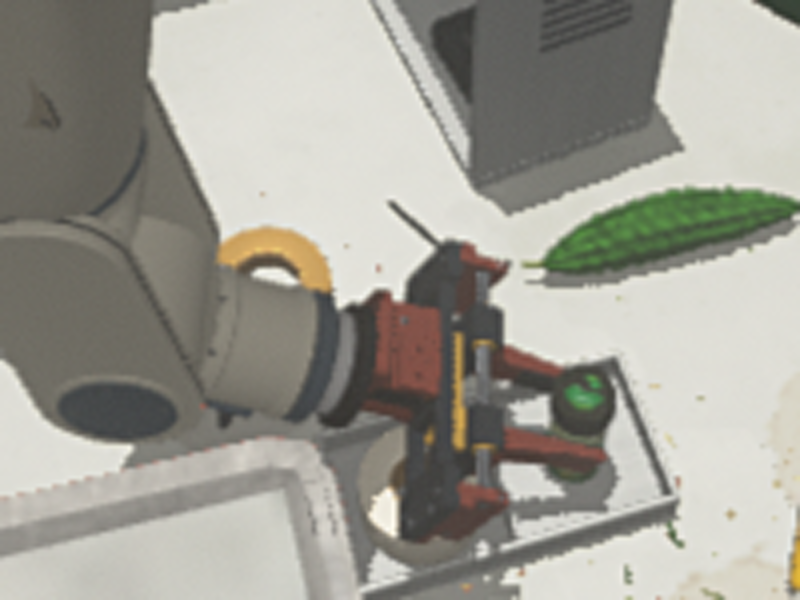

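Run:
```python
from h import *
q,z=fwd(-.4,.45)
command_gripper(0.65);print(get_grip_width(),get_ft_force())
wait(.2)
p=np.array(get_tcp_pos())
print(movel(p-z*.06,q,v=.08,until_force=6))
p=p-z*.06
print(movel(p-z*.07+[0,0,.03],q,v=.12,until_force=8))
movel(p-z*.07+[0,0,.12],q,v=.15)
print(get_time(),get_tcp_pos(),get_ft_force())
snap("scene","s11",(150,180,350,330),4);snap("wrist","w11");snap("scene","s11f");snap("top","t11")
```

```text
0.6515882914022173 [-0.20178375 -0.27508292 -0.12402248]
False
False
35.4667 [ 0.51765352 -0.2989109   0.22271832] [-0.22969574 -0.47891376  0.65110056]
```

View pics/s11.png

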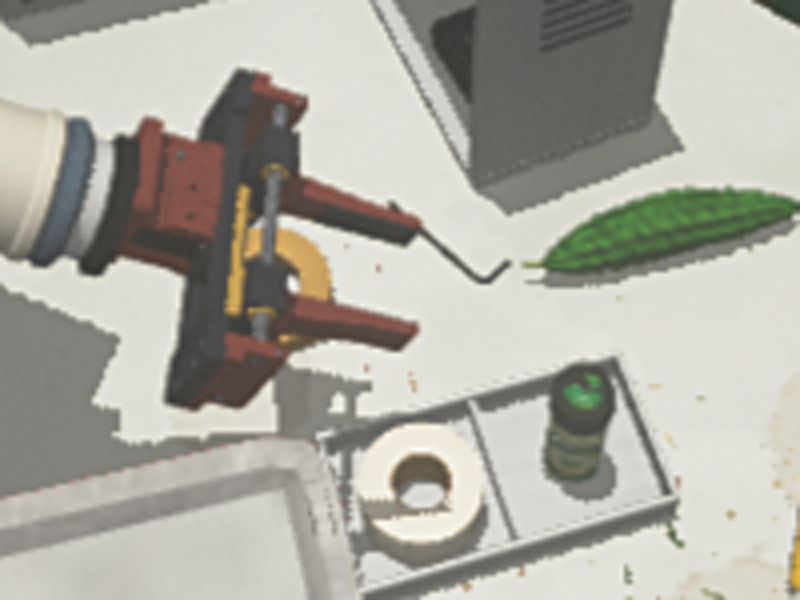

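View pics/w11.png

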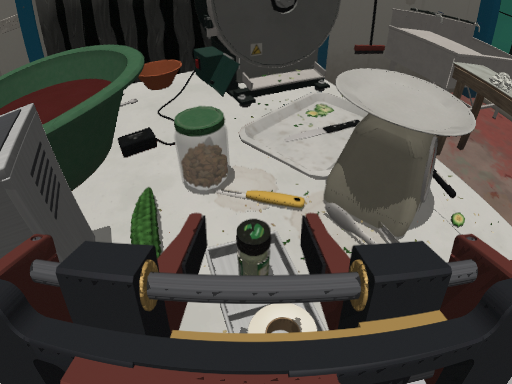

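View pics/s11f.png

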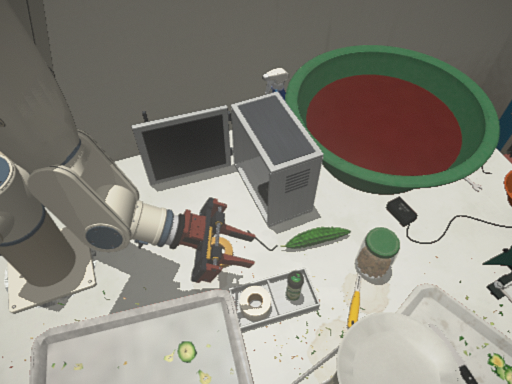

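Jar stands upright in the empty compartment (crop about (575,470) at its base), the roll is undisturbed, the door is wide open, and the gripper is clear. I'll check its position once, then hand in.

Run:
```python
from h import *
f=lambda u,v:(u/4+150-.4,v/4+180-.4)
print(unproj("scene",f(574,468),.005),unproj("scene",f(583,385),.110))
print(get_time(),get_ft_force()); job_done()
```

```text
[ 0.5887073  -0.33578299  0.005     ] [ 0.59000192 -0.32687233  0.11      ]
35.6667 [-0.03744709  0.16174858 -0.26843806]
the job is handed in; nothing more can be done
```

The shaker jar is standing in the empty caddy compartment and the cabinet door is wide open. I handed the job in at 35.7 s; no verdict is reported.

- **Door:** I gripped the handle bar and pulled the door along its arc to about 1.66 rad by commanded path. The final picture shows it still wide open.
- **Jar:** I took it out level through the front and set it down until I felt floor contact, at the expected height. The last picture puts its base at about (0.589, -0.336), roughly 5 mm from my estimate of the compartment centre. Base and cap positions agree on upright to within my picture-reading error. That error is about 9 mm over the jar's height, so the 6° limit was judged by eye and not measured.
- **Label roll and adapter:** The roll looks undisturbed in the final picture. The adapter was only partly in view at the end, but the force readings showed no contact near it.
- **Robot at hand-in:** The gripper was clear of everything, with the tool force near zero.

**One failed attempt and one disagreement:**
- **Missed first grasp:** The fingers closed on top of the bar, with about 8 N upward on the tool. Both cameras and that contact put the real fingertips about 26 mm behind the stated TCP. I went 25 mm deeper and allowed for this afterwards.
- **Jar position:** Estimates of where the jar stood in the cabinet differed by about 10 mm along the approach direction, which the grip tolerated.

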